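# Fire the sample injection slide

## Robot

A 6-joint arm with a two-finger parallel gripper is mounted at the origin on the work surface. World frame = base frame: x ahead of the robot, y to its left, z up, the work surface at z = 0. Lengths are in m, angles in rad, forces in N, time in s.
With the tool pointing down it reaches from about 0.3 to 0.775 m from the base axis. Payload 14.6 kg.
Tool frame: the origin (TCP) lies at the very end of the fingers, on their centre line; the grasp point (between the pads) lies 19 mm behind it; z points along the fingers, y is the line along which they close (so a half turn about z gives the same grasp; the last joint's range is limited). The gripper opens to 94 mm and grips with 3 to 60 N. Pads are 16 mm wide; open, the fingers measure 119 mm over their backs; the gripper's body (75 mm by 177 mm) begins 78 mm behind the grasp point.
Start: joints at [-1.26, 0.3, 1.521, -0, 1.321, -0.067], TCP at [0.203, -0.511, 0.205] pointing down, gripper open.
Joint ranges: [-3.03, 3.03], [-0.79, 2.21], [0.23, 2.52], [-1.04, 4.18], [0, 3.07], [-2.55, 2.55]. Speed limits (rad/s): [2.22, 2.22, 2.57, 3.14, 3.14, 3.14].

## Interface

Orientations are given as [roll, pitch, yaw] about the fixed x, y, z axes, in that order (R = Rz(yaw) Ry(pitch) Rx(roll)).
In Python, from station import ctrl gives the robot as it stands.
- The arm moves only by the shell command python3 -m pendant 'ROWS' [OPENING] [FORCE]. ROWS is JSON, a list of rows, each a list of 2 entries, a list of its own where there are three numbers: the shift along the world's x, y, z in cm, then the turn about the world's z in rad. A call has 1 to 20 rows; each row shifts and turns the commanded pose from where the row before left it; what a row does not reach is not made up. A row lasts 1/12 s, in which the tool goes at most 41.7 mm and 7.16 degrees, less where a joint would pass 70% of its speed; a pose out of reach is approached as far as the arm can. A call is refused whole if a number of a shift passes 4.17 or a number of a turn 0.125, either way. A call with a gripper value outside its range is refused whole. OPENING is the opening, from 0 (shut) to 1 (fully open), set as the call begins (- or left out, the last holds). The fingers move at their own pace and stop on an object; FORCE is the grip in N (left out, the last holds). Time passes only in rows, so rows that do not move let the fingers close. It gives the time, the measured TCP pose, the force, the opening and the grip force at its end, in the units of the state.
- ctrl.get_obs(): the state, without advancing time (a new reading comes with each control period).
- ctrl.camera(name): name is "scene" or "side" or "wrist"; returns a dict with "color" (480x640x3 uint8, red, green, blue), "intrinsics" (3x3 intrinsics, pixels), "camera_from_world" (4x4, takes a point from world to camera coordinates). Camera axes: x right, y down, z forward; pixel columns grow to the right and rows downward; lengths in m; the calibration is good to about 2 mm. The wrist camera is an equidistant fisheye: a pixel r from the principal point sees the ray r / f radians off the axis. A picture is of the moment at which its call begins. There is no depth.
- ctrl.hand_in(): hands the job in; it is judged then, once.
The state is a dict: "time_s": time; "qpos": joint angles; "joint_vel": joint speeds; "tau": joint torques, N m; "ee_pos": TCP position; "eef_rot": TCP orientation; "force": force on the tool from outside, world axes, zero at the start; "moment": the same for the moment, N m; "grip_width": finger opening in m; "grip_force": force on a finger pad.
Only numpy, scipy, OpenCV 4.12 (cv2) and the standard library are available. Lean on these libraries where they do the work, as an engineer would, in place of code of your own. Each camera call takes 0.05 s, during which the arm holds its last target. There are 200 camera calls.

## Task

Inject the sample: grip or push the teal knob of the injection valve, slide it all the way along its slot to the end stop against its spring, keep it there for about half a second, then let go of it there so that it snaps back home by itself. Leave the orange knob of the drain valve alone, and the blue-capped bottle standing where it is.

Things in the scene. Friction and masses are not known exactly. Their poses are not given: they have to be found in the camera images.
- inject_grip (a point): Centre of the teal knob, an upright block 26 (own x) x 18 (own y) x 44 mm tall; 78 mm above the table. It rides over a black slot in the flat top (50 mm above the table) of a fixed white valve box, 90 (x) x 170 (y) mm, turned up to 35 deg. It slides along its own +y, 60 mm from rest to end stop, towards the teal line across the slot's end; at rest it is 30 mm short of the box centre.
- inject_slide (a joint): Travel of the teal knob along its slot in m: 0 at rest (home), 0.060 at the end stop. A spring pulls it home with 4 N at rest, rising to 9 N at the end stop (damping adds 2 N at 0.1 m/s). Let go, it returns by itself in about half a second; it does not latch.
- drain_grip (a point): Centre of the orange knob of the drain valve, a bystander not to be moved: upright and round, 26 mm in diameter, 44 mm tall, on a white valve box like the first, with the same slot, slide direction (own +y) and spring. Either valve may be on the left.
- bottle: Bystander: glass bottle with blue cap and paper label, 70 mm in diameter, 130 mm tall, loose on the table beyond the valves; origin at the centre of its underside. (The only other thing near is a fixed grey vial tray, 37 mm high, close to the robot's base.)
Mind the look-alikes: they are no part of the job. Leave any green or purple look-alike of the part that bears inject_grip alone.

How it is judged:
On the way, in this order (a step that is already met when the one before it is completed fails the run):
1. the teal knob is held within 8 mm of its end stop (value of joint inject_slide above 0.052 m), for 0.2 s.
2. the teal knob, let go, flies home untouched (value of joint inject_slide between 0.008 and 0.05 m and velocity of joint inject_slide below -0.08 m/s and contact force between inject_slide and anything else below 0.1 N), for 0.02 s.
At the end, for the whole second after the job is handed in: The teal knob is back within 5 mm of home and at rest; the orange knob is within 10 mm of where it was; the bottle stands upright (within 10 degrees) within 20 mm of where it was (value of joint inject_slide below 0.005 m and velocity of joint inject_slide between -0.01 and 0.01 m/s and distance of drain_grip from where it was at the start of the episode below 0.01 m and distance of bottle from where it was at the start of the episode below 0.02 m and angle between bottle's own z axis and vertical below 0.17 rad); the robot touches nothing.
It fails at once if the orange knob is slid by more than 10 mm (distance of drain_grip from where it was at the start of the episode above 0.01 m).
It fails at once if the bottle is tipped or shoved (distance of bottle from where it was at the start of the episode above 0.02 m or angle between bottle's own z axis and vertical above 0.17 rad).
It also fails if it takes over 29 s, if anything falls off the work surface, if the arm or the gripper's body presses on something with over 40 N, if the wrist force passes 120 N, or if a joint passes its speed limit or range.

## Working session

There is one attempt and no reset: what is moved stays moved. The work goes in short steps, Python scripts to look and compute and a shell command to move; the robot and the scene stay as the last step left them, time stands still between calls to the robot, and variables do not carry over. Pictures are saved under pics/ and viewed, at most 10 in all, crops included, and the job is handed in when it is done.

```bash
mkdir -p pics; python3 - <<'E'
from station import ctrl
import cv2,pickle
d={}
for n in("scene","side"):
    c=ctrl.camera(n);d[n]=c;cv2.imwrite(f"pics/{n}0.png",c["color"][:,:,::-1])
pickle.dump(d,open("cams.pkl","wb"))
o=ctrl.get_obs();print(o["time_s"],o["ee_pos"],o["eef_rot"],o["grip_width"])
E
```

```text
0.1 [ 0.20279486 -0.51100799  0.20494834] [-3.14056509e+00 -3.68460877e-05  3.77781164e-01] 0.09374156732416586
```

View pics/scene0.png

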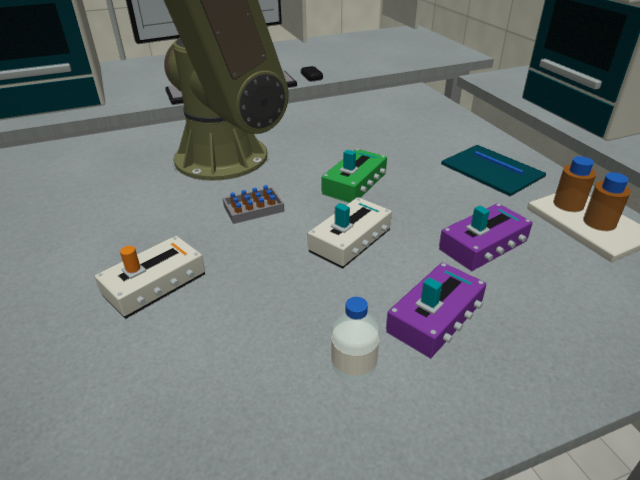

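View pics/side0.png

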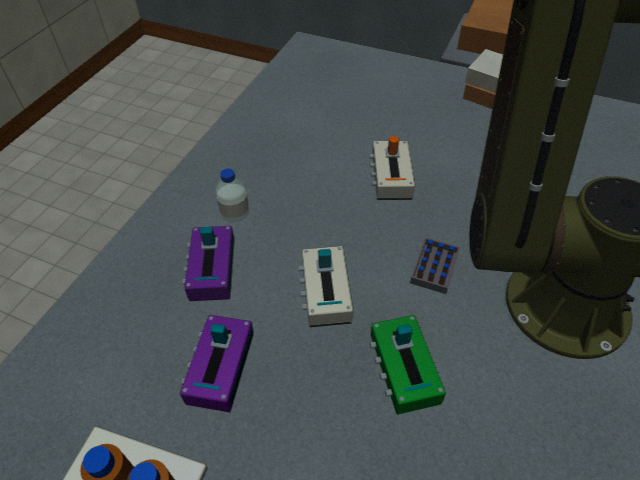

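Scene: the white box has its teal knob at about (342,215), with the line up-right at (370,208). The orange valve is far left, at (130,260). Side: the teal knob is at (325,258), with the line at (329,303). The green and purple boxes are decoys.

```bash
python3 - <<'E'
import cv2,pickle,numpy as np
d=pickle.load(open("cams.pkl","rb"))
a=d["scene"]["color"][190:270,300:400,::-1];b=d["side"]["color"][235:335,290:365,::-1]
a=cv2.resize(a,None,fx=4,fy=4,interpolation=cv2.INTER_CUBIC);b=cv2.resize(b,None,fx=4,fy=4,interpolation=cv2.INTER_CUBIC)
im=np.zeros((400,720,3),np.uint8);im[:320,:400]=a;im[:,410:710]=b
cv2.imwrite("pics/crop.png",im)
E
```

```text
(no output)
```

View pics/crop.png

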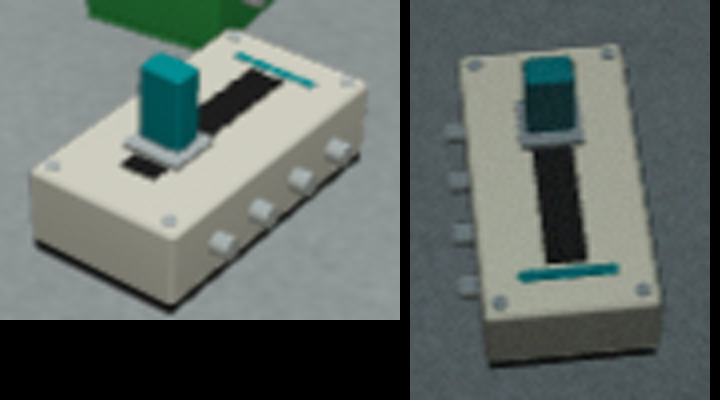

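```bash
python3 - <<'E'
import pickle,numpy as np
from scipy.optimize import least_squares
d=pickle.load(open("cams.pkl","rb"))
def proj(c,P):
    q=(c["camera_from_world"]@np.c_[P,np.ones(len(P))].T)[:3];p=c["intrinsics"]@(q/q[2]);return p[:2].T
sc=np.array([(32,175),(172,240),(365,90),(232,32),(170,62)])/4+(300,190)
si=(np.array([(485,318),(460,60),(620,46),(660,300),(549,68)])-(410,0))/4+(290,235)
si=si[[2,1,0,3,4]]
L=np.array([(-45,-85,50),(45,-85,50),(45,85,50),(-45,85,50),(0,-30,100)])/1e3
def W(p):
    c,s=np.cos(p[2]),np.sin(p[2]);return L@np.array([[c,s,0],[-s,c,0],[0,0,1]])+[p[0],p[1],0]
for ns in(("scene",sc),),(("side",si),),(("scene",sc),("side",si)):
    f=lambda p:np.concatenate([(proj(d[n],W(p))-u).ravel() for n,u in ns])
    r=least_squares(f,[.5,0.1,0.]);print(r.x,np.abs(r.fun).max(),W(r.x)[4])
print(r.fun.reshape(-1,2).round(1))
p=r.x;print("slide dir",-np.sin(p[2]),np.cos(p[2]))
# ray∩plane for other things
def hit(n,u,z):
    c=d[n];T=np.linalg.inv(c["camera_from_world"]);v=T[:3,:3]@np.linalg.inv(c["intrinsics"])@[*u,1];o=T[:3,3];return (o+v*(z-o[2])/v[2])[:2].round(3)
for nm,a,b,z in("bottle cap",(357,303),(228,174),.125),("orange",(129,249),(394,139),.1),("green",(350,153),(404,327),.1),("purple",(432,284),(208,231),.1),("purple2",(481,210),(219,329),.1):
    print(nm,hit("scene",a,z),hit("side",b,z))
E
```

```text
[0.48163842 0.16236753 0.51005917] 1.729664465436315 [0.49628529 0.13618606 0.1       ]
[0.4731058  0.16771068 0.51022028] 1.321902766758626 [0.48775688 0.14153157 0.1       ]
[0.47554303 0.16549174 0.51077222] 3.156789555410512 [0.49020856 0.13932073 0.1       ]
[[-1.1 -2.7]
 [ 0.6 -1.6]
 [ 1.7 -3.2]
 [-0.4 -2.7]
 [ 0.1 -0.2]
 [-0.3 -2.3]
 [-1.3 -2.4]
 [-1.2 -0.6]
 [ 0.2 -0.1]
 [-0.7 -1. ]]
slide dir -0.488851051858699 0.8723672673230258
bottle cap [0.769 0.039] [0.771 0.037]
orange [ 0.477 -0.255] [ 0.473 -0.254]
green [0.295 0.243] [0.285 0.246]
purple [0.751 0.177] [0.739 0.186]
purple2 [0.605 0.374] [0.595 0.383]
```

The teal knob is at about (0.490, 0.139) with the slide direction at yaw 0.51. I'll grip across own x with tool yaw 2.08, so opening the fingers frees the knob. Next I approach at height and refine with the wrist camera.

```bash
python3 -m pendant '[[[0.6,1.4,0],0.04],[[1.3,2.9,0],0.08],[[1.4,3.2,0],0.09],[[1.4,3.2,0],0.09],[[1.4,3.2,0],0.09],[[1.4,3.2,0],0.09],[[1.4,3.2,0],0.09],[[1.4,3.2,0],0.09],[[1.4,3.2,0],0.09],[[1.4,3.2,0],0.09],[[1.4,3.2,0],0.09],[[1.4,3.2,0],0.09],[[1.4,3.2,0],0.09],[[1.4,3.2,0],0.09],[[1.4,3.2,0],0.09],[[1.4,3.2,0],0.09],[[1.4,3.2,0],0.09],[[1.4,3.2,0],0.09],[[1.4,3.2,0],0.09],[[0.6,1.4,0],0.04]]' 1 30
python3 -m pendant '[[[2,3.5,0],0.06],[[0.5,1,0],0.04],[[0,0,0],0],[[0,0,0],0]]'
cat >look.py <<'E'
import sys,cv2,pickle
from station import ctrl
c=ctrl.camera("wrist");pickle.dump((c,ctrl.get_obs()),open("w.pkl","wb"));cv2.imwrite(sys.argv[1],c["color"][:,:,::-1])
print(ctrl.get_obs()["ee_pos"],ctrl.get_obs()["eef_rot"])
E
python3 look.py pics/w1.png
```

```text
time_s: 1.77
ee_pos: [0.4665, 0.0929, 0.2051]
eef_rot: [-3.141, -0.001, 2.075]
force: [0.1, -0.3, -0.0]
grip_width: 0.0942
grip_force: 0.0
time_s: 2.1
ee_pos: [0.4905, 0.1347, 0.2049]
eef_rot: [-3.14, -0.0, 2.168]
force: [0.1, -0.6, -0.6]
grip_width: 0.094
grip_force: 0.0
[0.49041851 0.13410908 0.20516669] [-3.14077530e+00 -1.49079019e-04  2.16646815e+00]
```

View pics/w1.png

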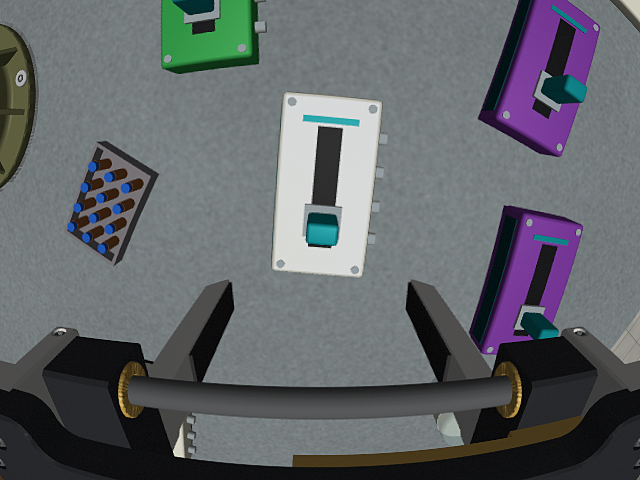

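```bash
cat >fit.py <<'E'
import pickle,numpy as np
from scipy.optimize import least_squares
c,o=pickle.load(open("w.pkl","rb"))
K=c["intrinsics"]
def proj(P):
    q=(c["camera_from_world"]@np.c_[P,np.ones(len(P))].T)[:3]
    h=np.hypot(q[0],q[1]);t=np.arctan2(h,q[2]);return np.c_[K[0,0]*t*q[0]/h+K[0,2],K[1,1]*t*q[1]/h+K[1,2]]
L=np.array([(-45,85,50),(45,85,50),(45,-85,50),(-45,-85,50)])/1e3
def W(p,L):
    C,s=np.cos(p[2]),np.sin(p[2]);return L@np.array([[C,s,0],[-s,C,0],[0,0,1]])+[p[0],p[1],0]
u=np.array([(283,93),(382,101),(362,277),(273,269)])
r=least_squares(lambda p:(proj(W(p,L))-u).ravel(),[.48,.165,.51])
print(r.x,r.fun.round(1),W(r.x,np.array([[0,-.03,.078]])))
B=np.array([[x,-.03+y,z] for z in(.1,.056) for x,y in((-.013,-.009),(.013,-.009),(.013,.009),(-.013,.009))])
print(proj(W(r.x,B)).round())
import cv2
im=c["color"][:,:,::-1].copy()[190:290,260:380]
im=cv2.resize(im,None,fx=5,fy=5,interpolation=cv2.INTER_CUBIC)
for a,b in (proj(W(r.x,B))-(260,190))*5+2: cv2.circle(im,(int(a),int(b)),4,(0,0,255),-1)
cv2.imwrite("pics/w1c.png",im)
E
python3 fit.py
```

```text
[0.47601055 0.16660886 0.51607542] [-0.9 -2.2  1.3 -1.3  1.4  1.6 -1.8  2.6] [[0.49081467 0.14051598 0.078     ]]
[[305. 244.]
 [338. 247.]
 [340. 225.]
 [307. 223.]
 [307. 230.]
 [336. 232.]
 [337. 213.]
 [309. 211.]]
```

View pics/w1c.png

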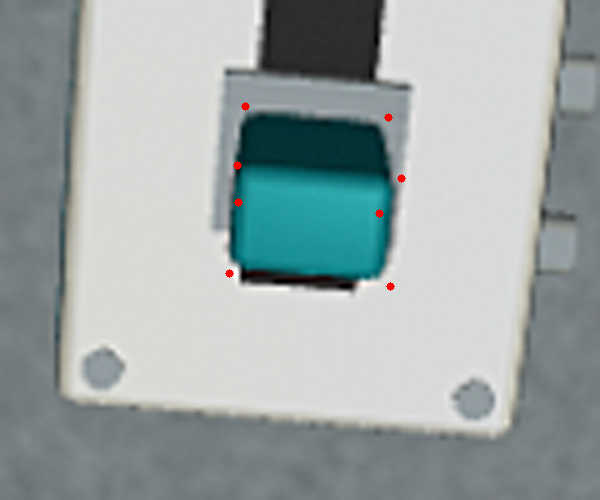

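The fit overlays the knob to within about 1 mm: knob (0.490, 0.140), tool yaw 2.087. I'll correct for that, go down and grip.

```bash
python3 -m pendant '[[[0,0.6,0],-0.08],[[0,0,-1],0],[[0,0,-2],0],[[0,0,-2.5],0],[[0,0,-2.5],0],[[0,0,-2.5],0],[[0,0,-2],0],[[0,0,-1],0],[[0,0,-0.5],0],[[0,0,0],0],[[0,0,0],0]]' 1 30
python3 -m pendant '[[[0,0,0],0],[[0,0,0],0],[[0,0,0],0],[[0,0,0],0],[[0,0,0],0],[[0,0,0],0],[[0,0,0],0],[[0,0,0],0],[[0,0,0],0],[[0,0,0],0]]' 0 30
```

```text
time_s: 3.07
ee_pos: [0.4912, 0.1406, 0.0662]
eef_rot: [3.141, 0.0, 2.088]
force: [-0.2, 0.2, 0.2]
grip_width: 0.0939
grip_force: 0.0
time_s: 3.9
ee_pos: [0.4909, 0.1408, 0.0654]
eef_rot: [-3.142, -0.0, 2.088]
force: [0.2, 0.6, -0.1]
grip_width: 0.0308
grip_force: 0.0
```

```bash
python3 -m pendant '[[[0,0,0],0],[[0,0,0],0],[[0,0,0],0],[[0,0,0],0]]' 0 30
```

```text
time_s: 4.23
ee_pos: [0.4893, 0.1399, 0.0653]
eef_rot: [-3.137, -0.001, 2.088]
force: [-12.5, -8.0, 11.0]
grip_width: 0.0256
grip_force: 30.0
```

```bash
python3 -m pendant '[[[-0.15,-0.08,0],0],[[-0.25,0.44,0],0],[[-0.25,0.44,0],0],[[-0.25,0.44,0],0],[[-0.25,0.44,0],0],[[-0.25,0.44,0],0],[[-0.25,0.44,0],0],[[-0.25,0.44,0],0],[[-0.25,0.44,0],0],[[-0.25,0.44,0],0],[[-0.25,0.44,0],0],[[-0.25,0.44,0],0],[[-0.25,0.44,0],0],[[0,0,0],0],[[0,0,0],0]]' 0 30
python3 look.py pics/w2.png
```

```text
time_s: 5.48
ee_pos: [0.4599, 0.1923, 0.0654]
eef_rot: [3.141, 0.002, 2.088]
force: [5.1, -7.2, -2.5]
grip_width: 0.0261
grip_force: 30.0
[0.45986905 0.19228639 0.06541972] [3.14114014e+00 1.53605592e-03 2.08777409e+00]
```

View pics/w2.png

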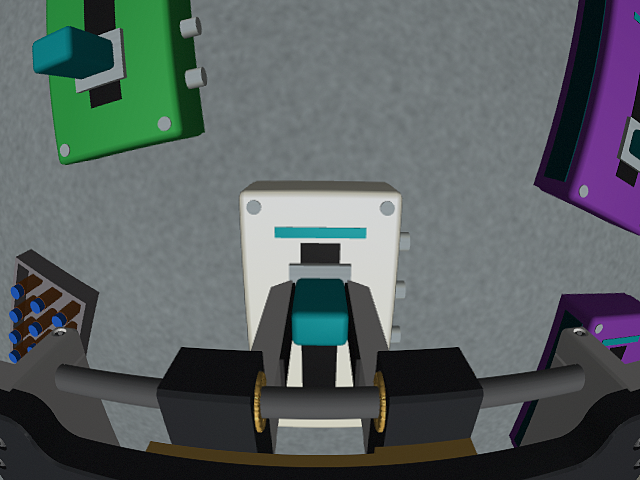

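The knob is gripped near the line after 60.1 mm of travel, and the force is about 8.8 N. I'll press a little further to confirm the stop, and hold there.

```bash
python3 -m pendant '[[[-0.1,0.18,0],0],[[0,0,0],0],[[0,0,0],0],[[0,0,0],0],[[0,0,0],0],[[0,0,0],0],[[0,0,0],0]]' 0 30
```

```text
time_s: 6.12
ee_pos: [0.4597, 0.1926, 0.0654]
eef_rot: [3.141, 0.004, 2.087]
force: [12.0, -19.8, -3.5]
grip_width: 0.026
grip_force: 30.0
```

The stop is confirmed: the force rose to 23 N with no motion. Now I release.

```bash
python3 -m pendant '[[[0,0,0],0],[[0,0,0],0],[[0,0,0],0],[[0,0,0],0],[[0,0,0],0],[[0,0,0],0],[[0,0,0],0],[[0,0,0],0],[[0,0,0],0],[[0,0,0],0],[[0,0,0],0],[[0,0,0],0]]' 1 30
python3 -m pendant '[[[0,0,1],0],[[0,0,2.5],0],[[0,0,3],0],[[0,0,3],0],[[0,0,2.5],0],[[0,0,1],0],[[0,0,0],0],[[0,0,0],0],[[0,0,0],0]]' 1
python3 look.py pics/w3.png
```

```text
time_s: 7.12
ee_pos: [0.4584, 0.1946, 0.0655]
eef_rot: [3.142, -0.0, 2.088]
force: [1.0, -0.7, -0.7]
grip_width: 0.094
grip_force: 0.0
time_s: 7.87
ee_pos: [0.4578, 0.1944, 0.1939]
eef_rot: [-3.139, -0.0, 2.088]
force: [-0.7, 0.1, -0.1]
grip_width: 0.0936
grip_force: 0.0
[0.45777815 0.19439022 0.19383321] [-3.13895507e+00 -4.63814487e-04  2.08783499e+00]
```

View pics/w3.png

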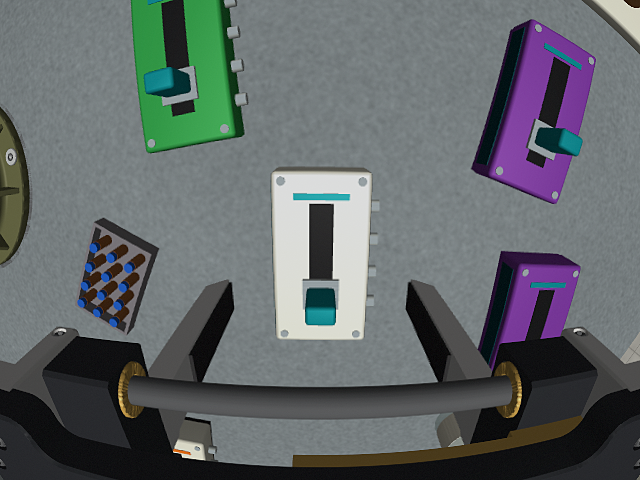

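The knob at (320,305) is back home at the far end of its slot, and the gripper is clear of everything.

```bash
python3 -c "
from station import ctrl
print(ctrl.hand_in())"
```

```text
the job is handed in; nothing more can be done
None
```

I slid the teal knob to its end stop, held it there for about 0.6 s and let go. It snapped back home, and I handed the job in at about 8 s without touching the orange knob or the bottle; no verdict came back.

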